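# Open the cup cabinet with the lift bolt

### The job

Open the small wooden cup cabinet for service: raise the brass T-grip of its lift bolt and swing the door well past a right angle (about 105 degrees), then let go and leave it standing open. The hidden catch frees the bolt at one height only, different every time, neither at the bottom nor at the top of its travel, so raise the grip little by little and feel with a light pull where the door gives. Swing the door calmly and leave the two mills, the bell and the two wrapped packets on the table where they stand.

Things in the scene. Friction and masses are not known exactly. Their poses are not given: they have to be found in the camera images.
- cabinet: fixed dark wooden cabinet, 150 deep (x) x 260 wide (y) x 200 mm high, flat roof. Origin: centre of its underside, on the table. Its front looks along its own -x, towards the robot. Its front is shut by the door, 250 wide, 18 mm thick, top edge at 198 mm
- door_hinge (a point): point on the door's upright hinge axis, at the left front edge of the cabinet as the robot sees it, 245 mm above the table (in the cabinet's frame x = -84, y = +125 mm). The door opens towards the robot and then to the left (clockwise seen from above)
- door (a joint): door angle in rad: 0 shut, 1.57 square to the front, 2.1 its stop. It moves easily and stays where it is left; while latched it has about 0.01 rad of play
- bolt_grip (a point): centre of the brass T-grip of the lift bolt: bar 46 mm long along the door (y), 16 mm thick across it (x, into the cabinet when shut), 28 mm high; 245 mm above the table when down, underside 33 mm above the door's top edge; 20 mm in front of the hinge line, 200 mm right of the hinge. Grip it from above across its thickness; it rides on the door, so draw the door by it
- bolt (a joint): lift of the bolt in m: 0 down, 0.050 upper stop; 1 to 3 N lift it, it drops back by its weight. The tongue passes the catch only within about 2.5 mm of one height, somewhere from 0.010 to 0.042; lower or higher it holds the door. The catch is inside, cannot be seen and differs every time. Once the door has turned 0.15 rad the tongue is clear
- pepper_mill: loose dark wooden mill, 57 mm thick, 174 mm high; origin at the centre of its foot
- salt_mill: loose light wooden mill, 57 mm thick, 162 mm high; origin at the centre of its foot
- bell: loose service bell, 75 mm wide, 57 mm high; origin at the centre of its underside
- favour_a: loose white wrapped wafer packet, 40x88x14 mm, lying flat; origin at the centre of its underside
- favour_b: loose white wrapped wafer packet, 40x88x14 mm, lying flat; origin at the centre of its underside

How it is judged (in metres and radians):
On the way, in this order (a step that is already met when the one before it is completed fails the run):
1. the bolt is raised at least 6 mm while the door is still shut (value of joint bolt above 0.006 m and value of joint door below 0.06 rad), for 0.1 s.
2. the door has come free of the catch (0.3 rad open) (value of joint door above 0.3 rad), for 0.1 s.
At the end, for the whole second after the job is handed in: the door stands at rest, open by more than 1.65 rad (95 degrees), released (value of joint door above 1.65 rad and velocity of joint door between -0.05 and 0.05 rad/s); the robot touches nothing.
It fails at once if the door is flung (faster than 2.5 rad/s) (velocity of joint door above 2.5 rad/s).
It fails at once if a bystander is shifted more than 30 mm (distance of any of pepper_mill, salt_mill, bell, favour_a, favour_b from where it was at the start of the episode above 0.03 m).
It also fails if it takes over 58 s, if anything falls off the work surface, if the arm or the gripper's body presses on something with over 40 N, if the wrist force passes 120 N, or if a joint passes its speed limit or range.

### The arm

A 7-joint arm with a two-finger parallel gripper is mounted at the origin on a cart in front of the work surface, level with it; the furniture and walls round the work are solid. World frame = base frame: x ahead of the robot, y to its left, z up, the work surface at z = 0. Lengths are in mm, angles in rad, forces in N, time in s.
With the tool pointing down it reaches from about 400 to 875 mm from the base axis. Payload 4.4 kg.
Tool frame: the origin (TCP) lies between the finger pads; the fingertips stand 17 mm ahead of it and the grasp point (between the pads) lies 2 mm behind it; z points along the fingers, y is the line along which they close (so a half turn about z gives the same grasp; the last joint's range is limited). The gripper opens to 85 mm and grips with 20 to 120 N. Pads are 22 mm wide; open, the fingers measure 114 mm over their backs; the gripper's body (76 mm by 85 mm) begins 54 mm behind the grasp point. The pads swing forward as they close: fully open they stand 13 mm farther back than shut.
Start: joints at [-1.177, 0.628, 0.038, 1.517, -0.027, 0.996, -0.02], TCP at [288.43, 582.517, 248.313] pointing down, gripper open.
Joint ranges: [-3.06, 3.06], [-0.37, 2.12], [-1.25, 1.32], [0.18, 2.47], [-1.1, 4.24], [0.23, 1.98], [-2.94, 2.94]. Speed limits (rad/s): [2.57, 2.57, 3.14, 3.14, 3.14, 3.14, 3.14].

### API

Orientations are given as [roll, pitch, yaw] about the fixed x, y, z axes, in that order (R = Rz(yaw) Ry(pitch) Rx(roll)).
In Python, from cell import sensors, get_image, ctrl gives the robot as it stands.
- The arm moves only by the tool send_rows, never from a script. Its argument "series" is a list of rows, each a list of 3 entries, a list of its own where there are three numbers: the finger opening in mm, from 0 to 85.4, then the shift along the world's x, y, z in units of 60 mm (1.0 is 60 mm), then the turn, a rotation vector about the world's x, y, z in units of 5 degrees (1.0 is 5 degrees). A call has 1 to 8 rows; each row shifts and turns the commanded pose from where the row before left it; what a row does not reach is not made up. A row lasts 1/8 s, in which the tool goes at most 62.5 mm and 10.7 degrees, less where a joint would pass 70% of its speed; a pose out of reach is approached as far as the arm can. A call is refused whole if a number of a shift passes 1 or a number of a turn 1, either way. A call with a gripper value outside its range is refused whole. The fingers move at their own pace and stop on an object; the grip force is fixed at half the most. Time passes only in rows, so rows that do not move let the fingers close. It gives the time, the measured TCP pose, the force, the opening and the grip force at its end, in the units of the state.
- sensors.read_state(): the state, without advancing time (a new reading comes with each control period).
- get_image(name): name is "scene" or "top" or "wrist"; returns a dict with "img" (480x640x3 uint8, red, green, blue), "depth" (480x640 float32, mm along the optical axis (not along the pixel's ray), 0 where there is no reading), "vfov" (degrees; the focal length in pixels is half the picture's height over the tangent of half this angle, whatever the lens; pixels are square), "cx", "cy" (the principal point, pixels), "k1" (the pictures are not rectified: a ray, as slopes to the right and down, at radius r is drawn at 1 + k1 r^2 times it, then the intrinsics apply), "world_to_cam" (4x4, takes a point from world to camera coordinates). Camera axes: x right, y down, z forward; pixel columns grow to the right and rows downward; lengths in mm; the calibration is good to about 2 mm. A picture is of the moment at which its call begins.
- ctrl.finish_job(): hands the job in; it is judged then, once.
The state is a dict: "clock": time; "qpos": joint angles; "qd": joint speeds; "tau": joint torques, N m; "eef_pos": TCP position; "tool_rot": TCP orientation; "force": force on the tool from outside, world axes, zero at the start; "torque": the same for the moment, N m; "width": finger opening in mm; "gripper_force": force on a finger pad.
Only numpy, scipy, OpenCV 4.12 (cv2) and the standard library are available. Lean on these libraries where they do the work, as an engineer would, in place of code of your own. Each camera call takes 0.05 s, during which the arm holds its last target. There are 200 camera calls.

## Working session

There is one attempt and no reset: what is moved stays moved. The work goes in short steps, Python scripts to look and compute and a tool call to move; the robot and the scene stay as the last step left them, time stands still between calls to the robot, and variables do not carry over. Pictures are saved under pics/ and viewed, at most 10 in all, crops included, and the job is handed in when it is done.

Besides the shell and the picture viewer there is one more tool, called after "Call:" as name(argument=value, ...), one argument or row to a line, values as JSON. send_rows: Moves the arm, as the interface text tells. Its arguments: {"type":"object","properties":{"series":{"type":"array"}},"required":["series"]}

```bash
mkdir -p pics; cat > h.py <<'E'
import numpy as np, cv2
from cell import sensors, get_image, ctrl
def cloud(d):
    h,w=d['depth'].shape; f=h/2/np.tan(np.radians(d['vfov'])/2)
    K=np.array([[f,0,d['cx']],[0,f,d['cy']],[0,0,1.]])
    u,v=np.meshgrid(np.arange(w),np.arange(h))
    p=np.stack([u,v],-1).reshape(-1,1,2).astype(float)
    n=cv2.undistortPoints(p,K,np.array([d['k1'],0,0,0.])).reshape(h,w,2)
    z=d['depth'].astype(float); c=np.dstack([n*z[...,None],z])
    T=np.linalg.inv(np.array(d['world_to_cam']))
    P=c@T[:3,:3].T+T[:3,3]; P[z<=0]=np.nan
    return P
E
python3 - <<'E'
from h import *
for n in ['scene','top']:
    d=get_image(n); cv2.imwrite(f'pics/{n}.png',d['img'][...,::-1]); np.save(f'{n}.npy',cloud(d)); np.save(f'{n}_img.npy',d['img'])
    print(n,d['vfov'],d['k1'],np.linalg.inv(np.array(d['world_to_cam'])).round(2).tolist())
print(sensors.read_state())
E
```

```text
scene 42.168913791930066 -0.126122037086508 [[0.98, -0.14, 0.17, 331.02], [-0.22, -0.67, 0.71, -1074.19], [0.01, -0.73, -0.68, 1247.14], [0.0, 0.0, 0.0, 1.0]]
top 49.96723291413058 0.026143783632056317 [[-0.15, -0.95, 0.27, 230.37], [-0.99, 0.15, -0.04, 96.9], [-0.0, -0.27, -0.96, 1411.47], [0.0, 0.0, 0.0, 1.0]]
{'clock': 0.1, 'qpos': array([-1.17681694,  0.62925827,  0.03843881,  1.51830098, -0.02702475,
        0.99629416, -0.01997394]), 'qd': array([-8.31732157e-04, -2.59031226e-03, -1.24757190e-03, -1.05371589e-03,
       -7.80395372e-05,  1.13198251e-03, -1.46181589e-03]), 'tau': array([ 1.94104425e-03, -5.64540231e+01,  1.23000596e+00, -1.93976891e+01,
        1.11929473e-02,  5.39154091e-03,  1.06932029e-05]), 'eef_pos': array([288.15850665, 582.02473474, 247.46735458]), 'tool_rot': array([-3.13984929e+00, -5.67702801e-06,  2.68182992e+00]), 'force': array([ 0.53177736, -0.13033491, -0.46082511]), 'torque': array([ 0.00360679,  0.00104181, -0.03117657]), 'gripper_force': 0.0, 'width': 85.26257674846474}
```

View pics/scene.png

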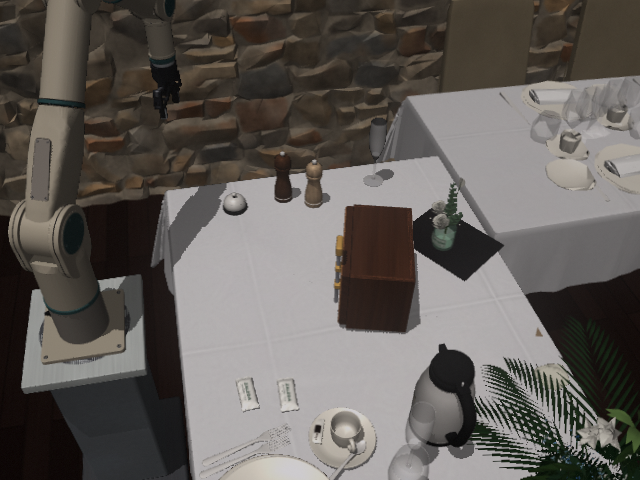

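View pics/top.png

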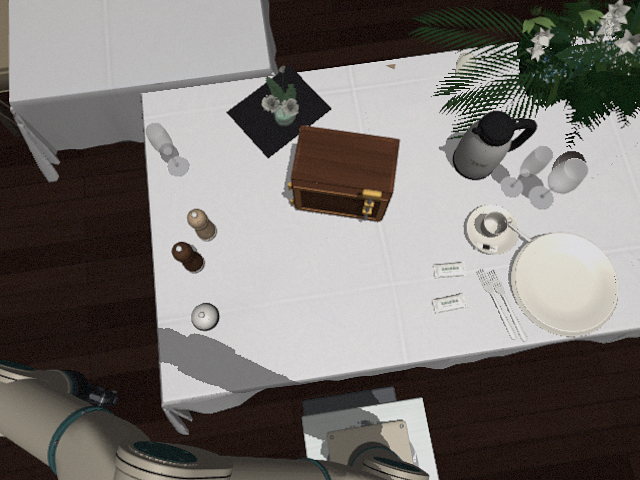

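The scene picture shows the cabinet (around 375,270) with brass parts on its front edge at (340,240–290). The mills are at (283,175) and (313,183), the bell at (234,203), and the packets at (247,393) and (288,394). In the top picture the grip is near (371,193), the cabinet roof spans (300–398,128–190), and the mills and bell are at left (187,256), (200,222) and (205,317).

```bash
python3 - <<'E'
from h import *
def st(n,m,P): 
    q=P[m]; q=q[~np.isnan(q[:,0])]
    print(n,len(q), 'med',np.median(q,0).round(1),'p2',np.percentile(q,2,0).round(1),'p98',np.percentile(q,98,0).round(1)); return q
for c in ['top','scene']:
    P=np.load(c+'.npy'); I=np.load(c+'_img.npy').astype(int); z=P[...,2]
    H=cv2.cvtColor(I.astype(np.uint8),cv2.COLOR_RGB2HSV)
    reg=(P[...,0]>400)&(P[...,0]<1100)&(abs(P[...,1])<300)
    roof=reg&(abs(z-200)<8)&(I.sum(2)<330)
    q=st(c+' roof',roof,P)
    r=cv2.minAreaRect(q[:,:2].astype(np.float32)); print(r,cv2.boxPoints(r).round(1).tolist())
    br=reg&(H[...,1]>110)&(H[...,0]>14)&(H[...,0]<32)&(H[...,2]>100)
    g=br&(z>222)&(z<275); q=st(c+' grip',g,P)
    r=cv2.minAreaRect(q[:,:2].astype(np.float32)); print(r)
    g=g&(z>252); q=st(c+' griptop',g,P)
    if len(q)>4: print(cv2.minAreaRect(q[:,:2].astype(np.float32)))
    t=(z>8)&(z<190)&(P[...,0]>200)&(P[...,0]<1000)
    n,L,s,ce=cv2.connectedComponentsWithStats(t.astype(np.uint8))
    for i in range(1,n):
        if s[i,4]>60:
            q=P[L==i]; print(s[i,:4],np.median(q,0).round(),np.min(q,0).round(),np.max(q,0).round())
E
```

```text
top roof 6299 med [746.8 -43.2 201.6] p2 [ 654.2 -173.6  195.7] p98 [849.9  82.2 206.5]
((796.9313354492188, 12.0694580078125), (444.31536865234375, 249.65086364746094), 50.67595672607422) [[559.5999755859375, -80.69999694824219], [752.7000122070312, -238.89999389648438], [1034.300048828125, 104.80000305175781], [841.2000122070312, 263.0]]
top grip 116 med [634.8 -90.  259.9] p2 [ 625.  -111.7  254.3] p98 [644.8 -69.4 265.4]
((635.2346801757812, -90.10771942138672), (45.852542877197266, 14.736395835876465), 70.17828369140625)
top griptop 115 med [634.8 -90.6 260. ] p2 [ 625.  -111.7  254.5] p98 [644.8 -69.3 265.4]
((635.2346801757812, -90.10771942138672), (45.852542877197266, 14.736395835876465), 70.17828369140625)
[433  41 207 140] [ 899. -668.  113.] [ 717. -965.    8.] [1000. -355.  190.]
[241  96  81  63] [974. 104.  14.] [877. -25.   8.] [1000.  219.  139.]
[149 128  14  11] [919. 428. 173.] [900. 407. 152.] [924. 442. 190.]
[152 134  34  39] [883. 413. 142.] [869. 391.   8.] [954. 478. 190.]
[533 149  53  55] [ 647. -623.  146.] [ 600. -767.    8.] [ 766. -572.  190.]
[535 151 
[... 2358 characters left out ...]
235 377  24  33] [ 379. -288.   12.] [ 357. -327.    8.] [ 400. -240.   21.]
[470 380   5  22] [ 823. -478.  168.] [ 811. -488.  132.] [ 832. -460.  186.]
[486 399  18  30] [ 907. -477.   38.] [ 899. -521.    8.] [ 922. -422.   53.]
[477 401  21  25] [ 894. -458.   22.] [ 884. -506.    8.] [ 907. -425.   46.]
[219 407 157  73] [ 521. -472.   24.] [ 291. -540.    8.] [ 634. -369.   73.]
[412 411  21  13] [ 698. -514.  174.] [ 677. -534.  149.] [ 709. -506.  190.]
[575 429  10  17] [ 996. -631.  156.] [ 966. -639.  143.] [1000. -611.  189.]
[397 447  32  26] [ 657. -584.  142.] [ 622. -614.  108.] [ 677. -572.  190.]
[388 457  18  23] [ 605. -615.  177.] [ 600. -637.  136.] [ 619. -587.  190.]
```

```bash
python3 - <<'E'
from h import *
for c in ['top','scene']:
    P=np.load(c+'.npy'); z=P[...,2]
    m=((abs(z-201)<7)&(P[...,0]>600)&(P[...,0]<880)&(P[...,1]>-230)&(P[...,1]<140)).astype(np.uint8)
    m=cv2.morphologyEx(m,cv2.MORPH_OPEN,np.ones((5,5)))
    n,L,s,_=cv2.connectedComponentsWithStats(m); i=1+s[1:,4].argmax()
    q=P[L==i][:,:2].astype(np.float32); r=cv2.minAreaRect(q); print(c,s[i],r,cv2.boxPoints(r).round().tolist())
    # edge-based yaw: line fit of the back and front edges, by y-bins
    for a in (2,98):
        e=[(y,np.percentile(q[abs(q[:,1]-y)<6][:,0],a)) for y in range(-130,60,10) if (abs(q[:,1]-y)<6).sum()>10]
        e=np.array(e); p=np.polyfit(e[:,0],e[:,1],1); print(a,p.round(3),'yaw',np.degrees(-np.arctan(p[0])).round(1))
E
```

```text
top [ 291  125  109   76 6237] ((748.3236083984375, -48.0616455078125), (262.515869140625, 176.8016815185547), 72.20121002197266) [[624.0, -146.0], [792.0, -200.0], [873.0, 50.0], [704.0, 104.0]]
2 [2.18000e-01 6.76741e+02] yaw -12.3
98 [3.21000e-01 8.49185e+02] yaw -17.8
scene [ 342  205   73   78 5130] ((749.2041015625, -48.239501953125), (269.6516418457031, 172.4951934814453), 72.20661926269531) [[626.0, -150.0], [790.0, -203.0], [873.0, 54.0], [708.0, 106.0]]
2 [3.31000e-01 6.81648e+02] yaw -18.3
98 [3.14000e-01 8.49676e+02] yaw -17.4
```

Call:
send_rows(
  series=[
    [85, [0, 0, 1], [0, 0, 0]],
    [85, [0.45, -0.8, 0.3], [0, 0, -1]],
    [85, [0.45, -0.85, 0], [0, 0, -1]],
    [85, [0.45, -0.85, 0], [0, 0, -1]],
    [85, [0.45, -0.85, 0], [0, 0, -1]],
    [85, [0.45, -0.85, 0], [0, 0, -1]],
    [85, [0.45, -0.85, 0], [0, 0, -1]],
    [85, [0.45, -0.85, 0], [0, 0, -1]],
  ],
)

```text
clock: 1.1
eef_pos: [477.9, 226.8, 326.2]
tool_rot: [-3.141, -0.0, 2.068]
force: [0.8, -0.0, 0.9]
width: 85.1
gripper_force: 0.0
```

Call:
send_rows(
  series=[
    [85, [0.33, -0.66, 0.1], [0, 0, -1]],
    [85, [0.33, -0.66, 0.1], [0, 0, -1]],
    [85, [0.33, -0.66, 0], [0, 0, -1]],
    [85, [0.33, -0.66, 0], [0, 0, -1]],
    [85, [0.33, -0.66, 0], [0, 0, -1]],
    [85, [0.33, -0.66, 0], [0, 0, -1]],
    [85, [0.33, -0.66, 0], [0, 0, -1]],
    [85, [0.32, -0.66, 0], [0, 0, -1]],
  ],
)

```text
clock: 2.1
eef_pos: [635.5, -89.3, 337.8]
tool_rot: [-3.141, -0.0, 1.37]
force: [1.5, 0.4, -0.7]
width: 84.9
gripper_force: 0.0
```

Call:
send_rows(
  series=[
    [85, [0, 0, 0], [0, 0, -1]],
    [85, [0, 0, 0], [0, 0, -0.3]],
    [85, [0, 0, 0], [0, 0, 0]],
  ],
)

```text
clock: 2.48
eef_pos: [635.1, -87.3, 338.0]
tool_rot: [-3.141, -0.0, 1.262]
force: [0.3, -0.0, 0.6]
width: 84.9
gripper_force: 0.0
```

```bash
python3 - <<'E'
from h import *
d=get_image('wrist'); cv2.imwrite('pics/w1.png',d['img'][...,::-1]); P=cloud(d); I=d['img']
H=cv2.cvtColor(I,cv2.COLOR_RGB2HSV); z=P[...,2]
m=(z>252)&(z<266)&(abs(P[...,0]-636)<50)&(abs(P[...,1]+92)<60)
q=P[m]; print(len(q)); 
if len(q)>10: print(np.median(q,0),cv2.minAreaRect(q[:,:2].astype(np.float32)))
s=sensors.read_state(); print(s['clock'],s['eef_pos'],s['tool_rot'],s['qpos'].round(2),s['force'])
E
```

```text
2130
[637.21283638 -87.39814911 258.55838662] ((636.586181640625, -89.24010467529297), (45.03605651855469, 15.667171478271484), 72.99262237548828)
2.525 [635.09500518 -87.23766113 338.16329297] [-3.14103685e+00 -4.24915875e-04  1.26179963e+00] [-0.2   0.58  0.51  1.43 -0.29  1.21  0.04] [ 0.29379044  0.13198364 -0.12540675]
```

View pics/w1.png

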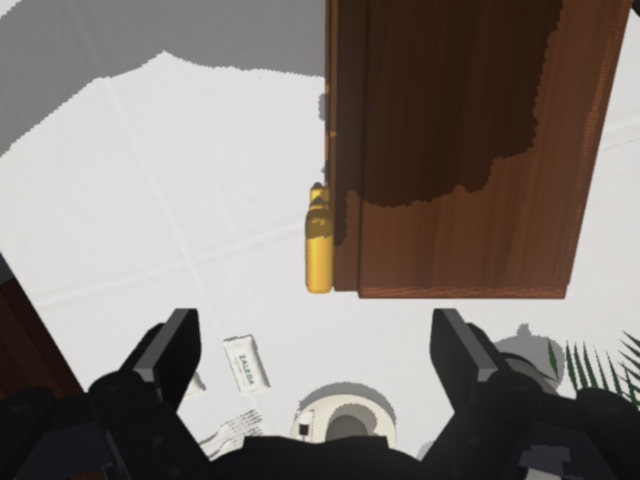

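The wrist view shows the grip at (319,250), centred between the fingers (columns 200 and 435) and aligned with them. Its measured top is at z 258.6, which fits the text.

Call:
send_rows(
  series=[
    [85, [0.02, -0.05, -0.5], [0, 0, 0]],
    [85, [0, 0, -0.5], [0, 0, 0]],
    [85, [0, 0, -0.4], [0, 0, 0]],
    [85, [0, 0, -0.17], [0, 0, 0]],
    [85, [0, 0, 0], [0, 0, 0]],
  ],
)

```text
clock: 3.15
eef_pos: [636.3, -90.8, 244.0]
tool_rot: [-3.141, -0.0, 1.26]
force: [0.2, -0.1, 1.5]
width: 84.9
gripper_force: 0.0
```

Call:
send_rows(
  series=[
    [30, [0, 0, 0], [0, 0, 0]],
    [30, [0, 0, 0], [0, 0, 0]],
    [30, [0, 0, 0], [0, 0, 0]],
    [30, [0, 0, 0], [0, 0, 0]],
    [5, [0, 0, 0], [0, 0, 0]],
    [5, [0, 0, 0], [0, 0, 0]],
    [5, [0, 0, 0], [0, 0, 0]],
    [5, [0, 0, 0], [0, 0, 0]],
  ],
)

```text
clock: 4.15
eef_pos: [636.1, -91.2, 244.3]
tool_rot: [-3.141, -0.0, 1.26]
force: [-4.0, 0.6, 4.3]
width: 15.5
gripper_force: 59.1
```

Call:
send_rows(
  series=[
    [5, [0, 0, 0.07], [0, 0, 0]],
    [5, [0, 0, 0.07], [0, 0, 0]],
    [5, [0, 0, 0], [0, 0, 0]],
  ],
)

```text
clock: 4.53
eef_pos: [636.1, -91.2, 252.4]
tool_rot: [-3.141, 0.0, 1.259]
force: [-2.8, 0.5, -2.0]
width: 15.2
gripper_force: 58.6
```

Call:
send_rows(
  series=[
    [5, [-0.046, 0.02, 0], [0, 0, 0]],
    [5, [-0.046, 0.02, 0], [0, 0, 0]],
    [5, [0, 0, 0], [0, 0, 0]],
  ],
)

```text
clock: 4.9
eef_pos: [634.1, -90.3, 253.0]
tool_rot: [3.133, 0.0, 1.257]
force: [9.4, -2.5, -5.6]
width: 15.5
gripper_force: 59.2
```

Call:
send_rows(
  series=[
    [5, [0, 0, 0.02], [0, 0, 0]],
    [5, [0, 0, 0.02], [0, 0, 0]],
    [5, [0, 0, 0], [0, 0, 0]],
  ],
)

```text
clock: 5.28
eef_pos: [634.1, -90.3, 255.4]
tool_rot: [3.134, 0.0, 1.258]
force: [9.3, -3.3, -5.7]
width: 15.3
gripper_force: 59.1
```

Call:
send_rows(
  series=[
    [5, [0, 0, 0.02], [0, 0, 0]],
    [5, [0, 0, 0.02], [0, 0, 0]],
    [5, [0, 0, 0], [0, 0, 0]],
  ],
)

```text
clock: 5.65
eef_pos: [634.1, -90.3, 257.9]
tool_rot: [3.134, 0.0, 1.257]
force: [8.8, -3.6, -5.2]
width: 15.0
gripper_force: 59.2
```

Call:
send_rows(
  series=[
    [5, [0, 0, 0.02], [0, 0, 0]],
    [5, [0, 0, 0.02], [0, 0, 0]],
    [5, [0, 0, 0], [0, 0, 0]],
  ],
)

```text
clock: 6.02
eef_pos: [633.3, -90.0, 260.8]
tool_rot: [3.135, -0.0, 1.257]
force: [4.4, -1.0, -0.5]
width: 15.3
gripper_force: 60.1
```

Call:
send_rows(
  series=[
    [5, [-0.015, 0.006, 0], [0, 0, 0]],
    [5, [-0.015, 0.006, 0], [0, 0, 0]],
    [5, [0, 0, 0], [0, 0, 0]],
  ],
)

```text
clock: 6.4
eef_pos: [631.6, -89.2, 260.8]
tool_rot: [3.135, -0.001, 1.255]
force: [6.2, -2.0, -0.7]
width: 15.1
gripper_force: 61.4
```

The door has moved about 5 mm, past its 2 mm of play, so the catch has freed at about 16.5 mm lift. Next I work out the arc.

```bash
python3 - <<'E'
from h import *
H=np.array([715.7,92.7]); r=np.array([636.2,-91.2])-H
def p(d): a=-np.radians(d); return H+np.array([[np.cos(a),-np.sin(a)],[np.sin(a),np.cos(a)]])@r
cur=np.array([636.2,-91.2])+60*np.array([-.122,.052])
print(np.linalg.norm(r),cur,p(2),p(106))
print(((p(4)-cur)/60).round(3))
for a,b,n in [(4,8,2),(8,12,2)]+[(k,k+8,2) for k in range(12,108,8)]:
    st=np.linspace(a,b,n+1); print(b,(-np.diff(st)/5).round(2)[0],[ ((p(t)-p(s))/60).round(2).tolist() for s,t in zip(st,st[1:])],p(b).round())
E
```

```text
200.348346636552 [628.88 -88.08] [629.83041181 -88.3134631 ] [560.8371439  219.81001456]
[-0.089  0.048]
8 -0.4 [[-0.1, 0.06], [-0.1, 0.06]] [611. -78.]
12 -0.4 [[-0.1, 0.06], [-0.1, 0.07]] [600. -71.]
20 -0.8 [[-0.19, 0.14], [-0.17, 0.15]] [578. -53.]
28 -0.8 [[-0.16, 0.17], [-0.15, 0.18]] [559. -32.]
36 -0.8 [[-0.14, 0.19], [-0.13, 0.2]] [543.  -9.]
44 -0.8 [[-0.11, 0.2], [-0.1, 0.21]] [531.  16.]
52 -0.8 [[-0.08, 0.22], [-0.07, 0.22]] [522.  42.]
60 -0.8 [[-0.05, 0.23], [-0.03, 0.23]] [517.  70.]
68 -0.8 [[-0.02, 0.23], [-0.0, 0.23]] [515.  98.]
76 -0.8 [[0.01, 0.23], [0.03, 0.23]] [518. 125.]
84 -0.8 [[0.05, 0.23], [0.06, 0.22]] [524. 153.]
92 -0.8 [[0.08, 0.22], [0.09, 0.21]] [535. 179.]
100 -0.8 [[0.11, 0.21], [0.12, 0.2]] [548. 203.]
108 -0.8 [[0.13, 0.19], [0.15, 0.18]] [565. 225.]
```

Call:
send_rows(
  series=[
    [5, [-0.03, 0.016, 0.015], [0, 0, -0.2]],
    [5, [-0.03, 0.016, 0], [0, 0, -0.3]],
    [5, [-0.03, 0.016, 0], [0, 0, -0.3]],
    [5, [-0.05, 0.03, 0], [0, 0, -0.2]],
    [5, [-0.05, 0.03, 0], [0, 0, -0.2]],
    [5, [0, 0, 0], [0, 0, 0]],
  ],
)

```text
clock: 7.15
eef_pos: [616.8, -81.6, 260.7]
tool_rot: [-3.14, 0.0, 1.154]
force: [-2.6, -1.3, 2.2]
width: 15.0
gripper_force: 60.3
```

Call:
send_rows(
  series=[
    [5, [-0.1, 0.06, 0], [0, 0, -0.4]],
    [5, [-0.1, 0.06, 0], [0, 0, -0.4]],
    [5, [-0.1, 0.07, 0], [0, 0, -0.4]],
    [5, [-0.19, 0.14, 0], [0, 0, -0.8]],
    [5, [-0.17, 0.15, 0], [0, 0, -0.8]],
    [5, [-0.16, 0.17, 0], [0, 0, -0.8]],
    [5, [-0.15, 0.18, 0], [0, 0, -0.8]],
    [5, [0, 0, 0], [0, 0, 0]],
  ],
)

```text
clock: 8.15
eef_pos: [557.7, -31.2, 260.2]
tool_rot: [-3.14, 0.002, 0.769]
force: [-3.7, -2.7, -1.5]
width: 15.5
gripper_force: 59.9
```

Call:
send_rows(
  series=[
    [5, [-0.14, 0.19, 0], [0, 0, -0.8]],
    [5, [-0.13, 0.2, 0], [0, 0, -0.8]],
    [5, [-0.11, 0.2, 0], [0, 0, -0.8]],
    [5, [-0.1, 0.21, 0], [0, 0, -0.8]],
    [5, [-0.08, 0.22, 0], [0, 0, -0.8]],
    [5, [-0.07, 0.22, 0], [0, 0, -0.8]],
    [5, [-0.05, 0.23, 0], [0, 0, -0.8]],
    [5, [-0.03, 0.23, 0], [0, 0, -0.8]],
  ],
)

```text
clock: 9.15
eef_pos: [514.8, 71.5, 260.0]
tool_rot: [-3.139, 0.004, 0.211]
force: [-5.7, 0.9, -2.1]
width: 15.1
gripper_force: 59.9
```

Call:
send_rows(
  series=[
    [5, [0.01, 0.22, 0], [0, 0, -0.8]],
    [5, [0.01, 0.23, 0], [0, 0, -0.8]],
    [5, [0.02, 0.23, 0], [0, 0, -0.8]],
    [5, [0.03, 0.23, 0], [0, 0, -0.8]],
    [5, [0.05, 0.23, 0], [0, 0, -0.8]],
    [5, [0.06, 0.22, 0], [0, 0, -0.8]],
    [5, [0.08, 0.22, 0], [0, 0, -0.8]],
    [5, [0.09, 0.21, 0], [0, 0, -0.8]],
  ],
)

```text
clock: 10.15
eef_pos: [533.0, 181.9, 258.7]
tool_rot: [-3.141, 0.013, -0.346]
force: [-11.3, 5.3, -2.9]
width: 15.1
gripper_force: 59.9
```

Call:
send_rows(
  series=[
    [5, [0.09, 0.22, 0], [0, 0, -0.8]],
    [5, [0.1, 0.21, 0], [0, 0, -0.8]],
    [5, [0.12, 0.2, 0], [0, 0, -0.8]],
    [5, [0.07, 0.1, 0], [0, 0, -0.4]],
    [5, [0, 0, 0], [0, 0, 0]],
    [5, [0, 0, 0], [0, 0, 0]],
  ],
)

```text
clock: 10.9
eef_pos: [559.1, 223.6, 259.9]
tool_rot: [-3.141, 0.005, -0.588]
force: [-3.9, 3.5, -2.0]
width: 15.1
gripper_force: 59.8
```

Call:
send_rows(
  series=[
    [5, [0, 0, -0.12], [0, 0, 0]],
    [5, [0, 0, -0.12], [0, 0, 0]],
    [5, [0, 0, 0], [0, 0, 0]],
    [30, [0, 0, 0], [0, 0, 0]],
    [50, [0, 0, 0], [0, 0, 0]],
    [70, [0, 0, 0], [0, 0, 0]],
    [80, [0, 0, 0], [0, 0, 0]],
    [80, [0, 0, 0], [0, 0, 0]],
  ],
)

```text
clock: 11.9
eef_pos: [560.8, 221.2, 246.3]
tool_rot: [-3.141, -0.0, -0.591]
force: [0.3, -1.1, -0.4]
width: 80.1
gripper_force: 0.0
```

Call:
send_rows(
  series=[
    [80, [0, 0, 0], [0, 0, 0]],
    [80, [0, 0, 0.3], [0, 0, 0]],
    [80, [0, 0, 0.6], [0, 0, 0]],
    [80, [0, 0, 0.8], [0, 0, 0]],
    [80, [0, 0, 0.8], [0, 0, 0]],
    [80, [-0.5, -0.5, 0.3], [0, 0, 0]],
    [80, [0, 0, 0], [0, 0, 0]],
    [80, [0, 0, 0], [0, 0, 0]],
  ],
)

```text
clock: 12.9
eef_pos: [530.8, 191.8, 414.9]
tool_rot: [-3.14, 0.0, -0.59]
force: [-0.0, 0.7, -0.4]
width: 80.4
gripper_force: 0.0
```

```bash
python3 - <<'E'
from h import *
d=get_image('top'); cv2.imwrite('pics/t2.png',d['img'][...,::-1]); P=cloud(d); z=P[...,2]
t=(z>8)&(z<190)&(P[...,0]>200)&(P[...,0]<1000)
n,L,s,ce=cv2.connectedComponentsWithStats(t.astype(np.uint8))
for i in range(1,n):
    if 60<s[i,4]<1500: q=P[L==i]; print(s[i,:4],np.median(q,0).round())
d=(z>190)&(z<206)&(P[...,0]<690)&(P[...,0]>400)&(P[...,1]>80)&(P[...,1]<300)
q=P[d][:,:2].astype(np.float32); print(len(q),cv2.minAreaRect(q))
s=sensors.read_state(); print(s['clock'],s['eef_pos'],s['force'],s['width'])
E
```

```text
[238  96  83  63] [974. 103.  14.]
[149 128  14  11] [919. 429. 173.]
[152 135  29  39] [881. 414. 151.]
[535 151  13  11] [ 698. -556.  175.]
[533 151  54  58] [ 646. -624.  144.]
[503 154  40  38] [ 677. -522.  145.]
[172 242   8  19] [593. 406. 158.]
[245 246  31  39] [535. 200.  98.]
[434 261  32  19] [ 467. -304.   13.]
[486 289  22  33] [ 351. -410.   10.]
[432 293  34  20] [ 377. -282.   13.]
647 ((603.9303588867188, 175.72686767578125), (31.52423667907715, 223.37905883789062), 56.17472457885742)
12.95 [530.78707912 192.12241959 414.27588422] [-0.19134957  0.2136886  -0.40869089] 80.1101730142174
```

View pics/t2.png

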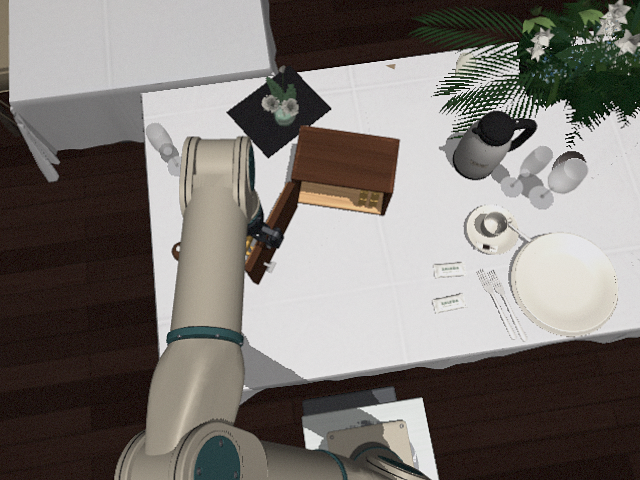

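The top view shows the door standing open at about 106° (edge running from (297,182) to (258,278)). The gripper is clear above it and the packets haven't moved. The arm hides most of the mills and the bell, but no force was felt near them.

```bash
python3 -c "
from cell import ctrl
print(ctrl.finish_job())"
```

```text
the job is handed in; nothing more can be done
None
```

The door stands open at about 106° and released, and the job is handed in at about 13 s; the catch gave at about 16.5 mm of lift, the packets have not moved, and the mills and bell were mostly hidden by the arm in the last picture, so I could not check them directly.

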